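# Fit and lock the linch pin in the drawbar end

## Task

Take the yellow linch pin out of its grey stand and push it down through the hole in the steel drawbar end held in the fixture until its collar sits fully home on the bar, feeling for the hole gently and never forcing the pin against the bar. Then flip its red sprung ring over the free end of the bar until it snaps past the pin's lower end, let go, and leave the other things on the bench where they are.

Things in the scene. Friction and masses are not known exactly. Their poses are not given: they have to be found in the camera images.
- linch_pin: Linch pin upright in the stand, 0.2 kg. Origin on its axis at the underside of its yellow collar (diameter 26, 5 thick); z up; x the way the open ring points; y along the ring's hinge. Shank diameter 12, 50 mm down from origin, last 1.8 mm chamfered to diameter 8.4. Yellow head 20 (x) by 16 mm (y), top 44 mm above origin: grip across its 16 mm, fingertips 13 mm or more above origin.
- ring_hinge (a point): Middle of the ring's hinge, on the pin's axis 8 mm above the collar's underside. The hinge runs along the pin's y; its ends and the ring's two side arms (6 mm thick) lie 23 mm either side. The ring is a red wire loop 52 mm wide over all; its cross bar (6 mm thick) is 58 mm from the hinge.
- ring (a joint): Angle of the red ring, rad: 0 = level, pointing along the pin's +x; grows as it swings down; 1.57 = straight down; stop at 1.85. Stays where left (light friction). From about 1.41 to 1.7 its cross bar must stretch over the pin's lower end by 3 mm (spring 1.6 N/mm, greased; about 6 N square to the tab's path, more if the push rubs); then it snaps behind the pin end: locked, 1.7 or more.
- ring_tab (a point): Middle of the outer bar (10 mm thick, 36 mm long along the hinge) of the ring's thumb tab, a wire loop standing 50 mm square off the cross bar. Ring level: 58 mm out from the hinge, 50 mm above it. Ring straight down: 58 mm below, 50 mm out. It moves on an arc about the hinge: press it down from above, then finish from its outer side moving in and down equally; pushing only in jams by rubbing.
- fixture: Bolted-down fixture with a level steel bar end. Origin on the table below the middle of the hole's range; z up; x along the bar to its free end; y across. Bar 28 wide, 28 thick, top 112 mm and underside 84 mm above the table. Base plate 16 thick, x -160 to -10 mm. The pin goes in with its ring pointing along this +x, over the free end.
- pushed_in (a point): On the bar's top face: where the hole would be with the bar pushed fully in (fixture x -16 mm). The bar is drawn out by an unmeasured 4 to 28 mm, so the hole is at fixture x -12 to +12 mm, y 0: look or feel for it. Hole: vertical, right through, diameter 14, mouth chamfered 1 mm, 20 mm from the free end. A sprung plunger in it rubs the pin: from 10 mm deep push with some 3 to 15 N.
- clamp (a point): Centre of the top face of the black and grey clamp block that holds the bar, 60 mm along the bar by 70 mm across; top 130 mm above the table, its bolt heads 7 mm more; its near face is at fixture x -58 mm.
- stand: Grey plastic block 56 x 56 mm, 60 mm high, fixed; the pin stands in the middle hole with its collar on the top face. Origin at the centre of the underside.
- parts_bin: Blue open parts bin 100 x 140 mm, 60 mm high, fixed; origin at the centre of its underside. Leave alone.
- carton: Cardboard carton 60 x 90 mm, 45 mm high, fixed in place; origin at the centre of its underside. Leave alone.
- driver: Loose screwdriver with orange handle lying on the bench, about 200 mm long along its x; leave alone.
- spare_washer: Loose steel washer, 40 mm diameter, 6 mm thick, lying on the bench; leave alone.
Mind the look-alikes: they are no part of the job. Of the things that look like the fixture, the smaller one is meant.

How it is judged:
By the outcome, as a careful person would: the job done as asked, in the order asked, and still so for the second after the job is handed in, with the robot touching nothing.
It also fails if it takes over 70 s, if anything falls off the work surface, if the arm or the gripper's body presses on something with over 40 N, if the wrist force passes 120 N, or if a joint passes its speed limit or range.

## Robot

A 6-joint arm with a two-finger parallel gripper is mounted at the origin on the work surface. World frame = base frame: x ahead of the robot, y to its left, z up, the work surface at z = 0. Lengths are in m, angles in rad, forces in N, time in s.
With the tool pointing down it reaches from about 0.325 to 0.875 m from the base axis. Payload 4.4 kg.
Tool frame: the origin (TCP) lies at the very end of the fingers, on their centre line; the grasp point (between the pads) lies 19 mm behind it; z points along the fingers, y is the line along which they close (so a half turn about z gives the same grasp; the last joint's range is limited). The gripper opens to 85 mm and grips with 20 to 120 N. Pads are 22 mm wide; open, the fingers measure 114 mm over their backs; the gripper's body (76 mm by 85 mm) begins 54 mm behind the grasp point. The pads swing forward as they close: fully open they stand 13 mm farther back than shut.
Start: joints at [-1.274, 0.207, 1.542, -0, 1.393, -0.15], TCP at [0.249, -0.518, 0.231] pointing down, gripper open.
Joint ranges: [-2.73, 2.73], [-0.86, 2.22], [0.23, 2.46], [-1.11, 4.25], [0.08, 2.63], [-2.82, 2.82]. Speed limits (rad/s): [2.79, 2.79, 3.14, 3.14, 3.14, 3.14].

## Interface

Orientations are given as a rotation vector (axis times angle).
In Python, from cell import arm, viewer, hand_in gives the robot as it stands. The module is installed in compiled form; this text tells all that it offers.
- The arm moves only by the shell command python3 -m jog 'ROWS' [FORCE]. ROWS is JSON, a list of rows, each a list of 7 numbers: the shift along the tool's x, y, z in cm, then the turn, a rotation vector about the tool's x, y, z in rad, then the closure, from -1 (fully open) to 1 (shut). A call has 1 to 12 rows; each row is the pose to reach, as a shift and turn from the pose commanded when the call began, along the tool's axes at that moment; what a row does not reach only later rows make up. A row lasts 1/12 s, in which the tool goes at most 41.7 mm and 7.16 degrees, less where a joint would pass 70% of its speed; a pose out of reach is approached as far as the arm can. A call with a gripper value outside its range is refused whole. The fingers move at their own pace and stop on an object; FORCE is the grip in N (left out, the last holds). Time passes only in rows, so rows that repeat a pose let the fingers close. It gives the time, the measured TCP pose, the force, the opening and the grip force at its end, in the units of the state.
- arm.sense(): the state, without advancing time (a new reading comes with each control period).
- viewer.capture(name): name is "side" or "top" or "wrist"; returns a dict with "img" (400x640x3 uint8, red, green, blue), "depth" (400x640 float32, m along the optical axis (not along the pixel's ray), 0 where there is no reading), "fx", "fy", "cx", "cy" (pixels), "R" (3x3) and "t" (3): a world point X has camera coordinates R X + t. Camera axes: x right, y down, z forward; pixel columns grow to the right and rows downward; lengths in m; the calibration is good to about 2 mm. The wrist camera is an equidistant fisheye: a pixel r from the principal point sees the ray r / f radians off the axis. A picture is of the moment at which its call begins.
- hand_in(): hands the job in; it is judged then, once.
The state is a dict: "time_s": time; "joint_pos": joint angles; "joint_vel": joint speeds; "tau": joint torques, N m; "tcp_pos": TCP position; "ee_rot": TCP orientation; "contact_force": force on the tool from outside, world axes, zero at the start; "ft_torque": the same for the moment, N m; "grip_width": finger opening in m; "grasp_force": force on a finger pad.
Only numpy, scipy, OpenCV 4.12 (cv2) and the standard library are available. Lean on these libraries where they do the work, as an engineer would, in place of code of your own. Each camera call takes 0.05 s, during which the arm holds its last target. There are 200 camera calls.

## Working session

There is one attempt and no reset: what is moved stays moved. The work goes in short steps, Python scripts to look and compute and a shell command to move; the robot and the scene stay as the last step left them, time stands still between calls to the robot, and variables do not carry over. Pictures are saved under pics/ and viewed, at most 10 in all, crops included, and the job is handed in when it is done.

```bash
mkdir -p pics; cat > h.py <<'E'
import numpy as np, cv2
from cell import arm, viewer, hand_in
def cap(n,name=None):
    c=viewer.capture(n)
    if name: cv2.imwrite('pics/'+name,cv2.cvtColor(c['img'],cv2.COLOR_RGB2BGR))
    return c
def pts(c):
    v,u=np.mgrid[0:400,0:640]; d=c['depth']
    X=np.stack([(u-c['cx'])/c['fx']*d,(v-c['cy'])/c['fy']*d,d],-1)
    return (X-c['t'])@c['R']
E
python3 - <<'E'
from h import *
import pickle
d={n:cap(n,n+'.png') for n in('side','top')}
pickle.dump(d,open('c.pkl','wb'))
for c in d.values(): print(c['fx'],c['cx'],c['cy'],c['R'].round(3).tolist(),c['t'],(-c['R'].T@c['t']).round(3))
print(arm.sense())
E
```

```text
456.1867214388809 322.64797788933305 200.15219227613002 [[-0.937, -0.349, 0.009], [-0.189, 0.485, -0.854], [0.294, -0.802, -0.52]] [0.51859717 0.21205914 0.85524249] [0.275 0.764 0.621]
366.3261420855752 318.66095879973994 197.96472886114486 [[0.003, -1.0, -0.031], [-0.988, 0.002, -0.153], [0.153, 0.031, -0.988]] [-0.00468698  0.57415543  0.97008761] [ 0.419 -0.035  1.046]
{'time_s': 0.1, 'joint_pos': array([-1.27349910e+00,  2.07375913e-01,  1.54282489e+00,  2.28384016e-05,
        1.39345797e+00, -1.50457134e-01]), 'joint_vel': array([ 0.00023553, -0.00045999, -0.0046659 ,  0.0017556 , -0.00117448,
        0.00105579]), 'tau': array([-7.13588088e-04, -3.84097767e+01, -2.92548430e+01, -2.27096180e-04,
        4.83224838e-03, -1.66453102e-06]), 'tcp_pos': array([ 0.24876036, -0.51765578,  0.23021195]), 'ee_rot': array([-3.06118173e+00, -6.97006307e-01,  2.02724584e-04]), 'contact_force': array([-0.68590175,  0.48360575,  0.21334406]), 'ft_torque': array([ 0.05252652,  0.02792174, -0.07065478]), 'grasp_force': 0.0, 'grip_width': 0.08500715232785151}
```

View pics/top.png

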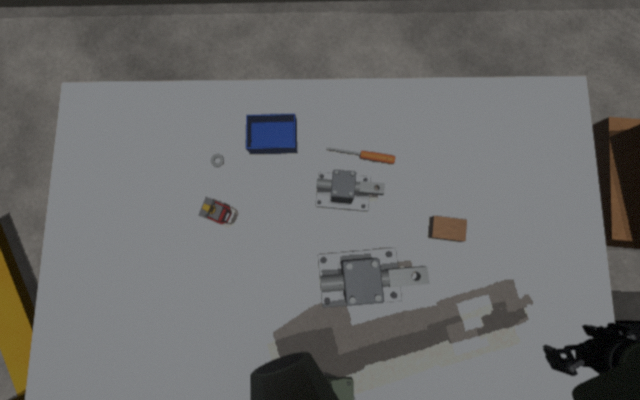

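View pics/side.png

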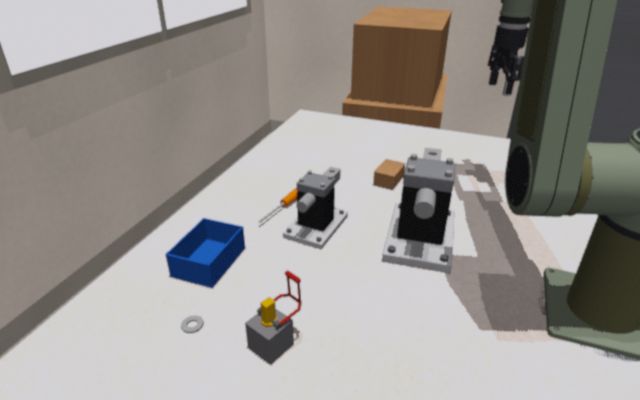

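The picture shows two fixtures in the top view, at (343,187) small and (362,278) large. The smaller one at (343,187) is meant. The pin is at (210,208) with its ring toward (235,217), and the bar's free end points right (-y). I'll confirm in an enlarged crop and measure.

```bash
python3 - <<'E'
from h import *
import pickle
d=pickle.load(open('c.pkl','rb'))
t=d['top']['img'];s=d['side']['img']
a=cv2.resize(t[160:220,310:390],(400,300),interpolation=cv2.INTER_CUBIC)
b=cv2.resize(t[190:230,190:243],(400,300),interpolation=cv2.INTER_CUBIC)
c=cv2.resize(s[160:250,270:360],(400,300),interpolation=cv2.INTER_CUBIC)
e=cv2.resize(s[260:360,235:335],(400,300),interpolation=cv2.INTER_CUBIC)
cv2.imwrite('pics/crop.png',cv2.cvtColor(np.vstack([np.hstack([a,b]),np.hstack([c,e])]),cv2.COLOR_RGB2BGR))
P=pts(d['top'])
hsv=cv2.cvtColor(t,cv2.COLOR_RGB2HSV)
def rep(nm,m):
    p=P[m&(d['top']['depth']>0)]; print(nm,len(p),np.median(p,0).round(4),p.min(0).round(4),p.max(0).round(4))
R=np.zeros((400,640),bool);R[190:230,190:243]=1
rep('yel',R&(hsv[...,0]>20)&(hsv[...,0]<35)&(hsv[...,1]>120))
rep('red',R&((hsv[...,0]<8)|(hsv[...,0]>172))&(hsv[...,1]>120))
F=np.zeros((400,640),bool);F[165:215,310:390]=1
z=P[...,2]
rep('bar',F&(z>.105)&(z<.118)); rep('clamp',F&(z>.122)&(z<.145)); rep('plate',F&(z>.01)&(z<.022))
for nm,m in(('bar',F&(z>.105)&(z<.118)&(P[...,1]<-.1)),('clamp',F&(z>.122)&(z<.145)),('plate',F&(z>.008)&(z<.024))):
    p=P[m][:,:2].astype(np.float32)
    if len(p)>4: print(nm,cv2.minAreaRect(p))
# stand top
m=R&(z>.05)&(z<.07); rep('stand',m)
p=P[m&(hsv[...,1]<90)][:,:2].astype(np.float32); print(cv2.minAreaRect(p))
E
```

```text
yel 41 [0.541  0.2871 0.1043] [0.5335 0.2782 0.061 ] [0.5495 0.2963 0.11  ]
red 53 [0.5206 0.2408 0.1255] [0.5045 0.2322 0.0382] [0.5563 0.2671 0.1299]
bar 444 [ 0.5971 -0.1186  0.112 ] [ 0.5633 -0.1754  0.1052] [0.6176 0.0008 0.1177]
clamp 641 [ 0.5991 -0.0687  0.1308] [ 0.5631 -0.0996  0.1222] [ 0.6364 -0.0382  0.1424]
plate 793 [ 0.5755 -0.0669  0.0169] [ 0.5437 -0.1505  0.0108] [0.6547 0.007  0.022 ]
bar ((0.5936547517776489, -0.13732150197029114), (0.07539428025484085, 0.02853134460747242), 84.73799896240234)
clamp ((0.5998222827911377, -0.06879739463329315), (0.05996882915496826, 0.07037919759750366), 84.61865234375)
plate ((0.5986186861991882, -0.0847037211060524), (0.17582371830940247, 0.10041847825050354), 84.68280792236328)
stand 289 [0.539  0.2855 0.0612] [0.5025 0.2523 0.0515] [0.5775 0.3248 0.0697]
((0.5396076440811157, 0.28060585260391235), (0.07787550985813141, 0.055804796516895294), 70.73446655273438)
```

View pics/crop.png

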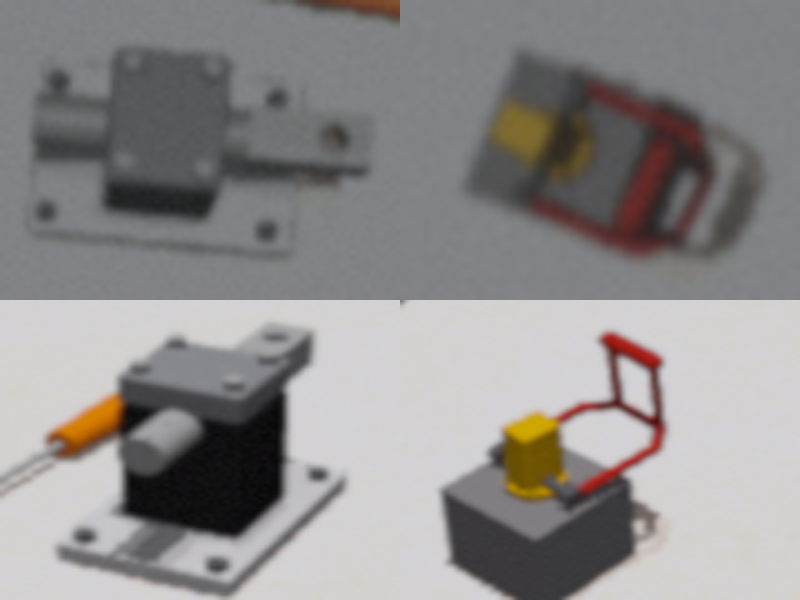

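The crop confirms it: the smaller fixture's bar is 28 mm wide with its free end toward -y. The hole is at about (376,187) in the top view, and the yellow pin stands in the grey block with its ring level. Moving toward the pin.

```bash
cat >> h.py <<'E'
from scipy.spatial.transform import Rotation as Ro
def Rt(yaw,tilt=(0,0,0)):  # tool down, tool x at yaw deg; tilt = world rotvec deg applied after
    y=np.radians(yaw); x=np.array([np.cos(y),np.sin(y),0]); z=np.array([0,0,-1.])
    return Ro.from_rotvec(np.radians(tilt))*Ro.from_matrix(np.stack([x,np.cross(z,x),z],1))
def go(p,R=None):
    s=arm.sense(); R0=Ro.from_rotvec(s['ee_rot'])
    print('shift cm',(R0.inv().apply(np.array(p)-s['tcp_pos'])*100).round(2),'turn',((R0.inv()*R).as_rotvec().round(3) if R is not None else 0))
E
python3 - <<'E'
from h import *
go([.40,-.12,.36],Rt(47)); go([.54,.286,.30],Rt(69))
d=__import__('pickle').load(open('c.pkl','rb'))['top']
# ray-cast hole & refine
for uv in((376,187),):
    r=d['R'].T@np.array([(uv[0]-d['cx'])/d['fx'],(uv[1]-d['cy'])/d['fy'],1]); o=-d['R'].T@d['t']
    print((o+r*(.112-o[2])/r[2]).round(4))
E
```

```text
shift cm [ 30.85 -29.32 -12.91] turn [-0.002 -0.001 -0.373]
shift cm [ 61.05 -59.85  -6.84] turn [-0.002 -0.001 -0.757]
[ 0.592  -0.1543  0.112 ]
```

```bash
python3 -m jog '[[0,0,-4,0,0,0,-1],[3,-3,-8,0,0,-0.1,-1],[6,-6,-11,0,0,-0.2,-1],[9,-9,-13,0,0,-0.3,-1],[12,-11.5,-13,0,0,-0.35,-1],[15,-14.2,-13,0,0,-0.37,-1],[18,-17,-13,0,0,-0.37,-1],[21,-20,-13,0,0,-0.37,-1],[24,-23,-13,0,0,-0.37,-1],[27,-26,-13,0,0,-0.37,-1],[29,-28,-13,0,0,-0.37,-1],[31,-30,-13,0,0,-0.37,-1]]'
python3 -c "
from h import *
go([.54,.286,.25],Rt(69))"
```

```text
time_s: 1.1
tcp_pos: [0.3984, -0.1115, 0.361]
ee_rot: [-2.883, -1.248, -0.0]
contact_force: [0.9, -0.4, -0.8]
grip_width: 0.0854
grasp_force: 0.0
shift cm [ 38.68 -16.87  11.11] turn [ 0.    -0.    -0.387]
```

```bash
python3 -m jog '[[3.5,-1.5,0,0,0,-0.1,-1],[7,-3,0,0,0,-0.2,-1],[10.5,-4.5,0,0,0,-0.3,-1],[14,-6,1,0,0,-0.387,-1],[17.5,-7.5,2,0,0,-0.387,-1],[21,-9.1,3,0,0,-0.387,-1],[24.5,-10.7,4,0,0,-0.387,-1],[28,-12.2,5,0,0,-0.387,-1],[31.5,-13.7,6.5,0,0,-0.387,-1],[35,-15.3,8,0,0,-0.387,-1],[38.7,-16.9,9.5,0,0,-0.387,-1],[38.7,-16.9,11.1,0,0,-0.387,-1]]'
python3 - <<'E'
from h import *
c=cap('wrist','w1.png'); print(c['fx'],c['cx'],c['cy'],c['R'].round(3).tolist(),(-c['R'].T@c['t']).round(3)); print(arm.sense()['tcp_pos'])
E
```

```text
time_s: 2.1
tcp_pos: [0.5405, 0.2902, 0.2483]
ee_rot: [-2.582, -1.785, -0.003]
contact_force: [-0.1, -1.1, -0.5]
grip_width: 0.0849
grasp_force: 0.0
309.70691628693146 317.6302148053794 200.96924118040926 [[0.936, -0.353, -0.001], [-0.338, -0.899, 0.279], [-0.1, -0.261, -0.96]] [0.565 0.357 0.391]
[0.53769096 0.28677373 0.24377975]
```

View pics/w1.png

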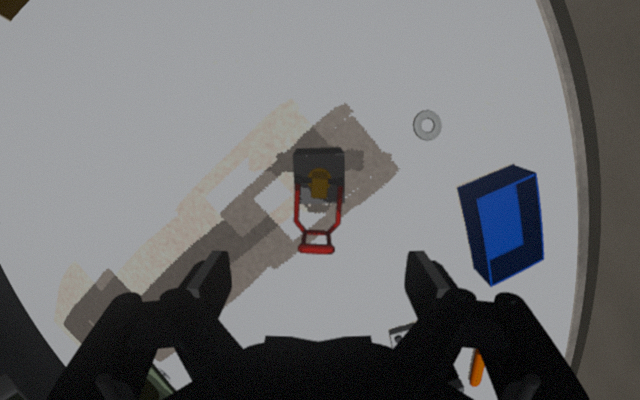

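The wrist view shows the stand at (319,165), the yellow head at (318,183) and the red tab at (317,250). The pin is nearly on the tool's midline. Measuring it precisely.

```bash
cat >> h.py <<'E'
def wrays(c,uv):
    uv=np.atleast_2d(np.array(uv,float)); x=(uv[:,0]-c['cx'])/c['fx']; y=(uv[:,1]-c['cy'])/c['fy']; r=np.hypot(x,y)+1e-12
    return np.stack([np.sin(r)*x/r,np.sin(r)*y/r,np.cos(r)],1)@c['R'], -c['R'].T@c['t']
def wplane(c,uv,z):
    d,o=wrays(c,uv); return o+d*((z-o[2])/d[:,2])[:,None]
def wdepth(c,mask):
    v,u=np.nonzero(mask&(c['depth']>0)); uv=np.stack([u,v],1); d,o=wrays(c,uv)
    f=c['R'][2]; k=c['depth'][v,u]/(d@f); return o+d*k[:,None]
E
python3 - <<'E'
from h import *
c=cap('wrist'); t=c['img']; h=cv2.cvtColor(t,cv2.COLOR_RGB2HSV)
B=np.zeros((400,640),bool);B[130:262,280:360]=1
yel=B&(h[...,0]>18)&(h[...,0]<36)&(h[...,1]>120); red=B&((h[...,0]<8)|(h[...,0]>172))&(h[...,1]>120)
P=wdepth(c,yel); top=P[P[:,2]>.100]; print('yel',len(P),len(top),top.mean(0),cv2.minAreaRect(top[:,:2].astype(np.float32)))
P=wdepth(c,red); tab=P[P[:,2]>.114]; arms=P[(P[:,2]<.076)&(P[:,2]>.06)]
for n,q in(('tab',tab),('arms',arms)):
    m=(q[:,:2].min(0)+q[:,:2].max(0))/2; print(n,len(q),q.mean(0),cv2.minAreaRect(q[:,:2].astype(np.float32)))
P=wdepth(c,B); st=P[(P[:,2]>.055)&(P[:,2]<.065)]; print('stand',len(st),st[:,2].mean(),cv2.minAreaRect(st[:,:2].astype(np.float32)))
s=arm.sense();print(s['tcp_pos'],s['ee_rot'])
E
```

```text
yel 498 325 [0.54113662 0.29127039 0.10337496] ((0.5405587553977966, 0.2904731035232544), (0.020743515342473984, 0.015138997696340084), 69.2207260131836)
tab 301 [0.51923885 0.24172558 0.12498661] ((0.519066572189331, 0.24119767546653748), (0.008070889860391617, 0.033594392240047455), 64.61135864257812)
arms 460 [0.52732244 0.25805577 0.07246923] ((0.5278982520103455, 0.26090753078460693), (0.05586198717355728, 0.04966363683342934), 66.04655456542969)
stand 1724 0.05973486927958826 ((0.5403475165367126, 0.29080232977867126), (0.056382905691862106, 0.05504347383975983), 70.4826889038086)
[0.53724396 0.28492157 0.24515634] [-2.58428503 -1.78236703  0.01463785]
```

```bash
python3 - <<'E'
from h import *
go([.5405,.2906,.077],Rt(67))
E
```

```text
shift cm [ 0.75  0.22 16.81] turn [-0.007  0.007  0.038]
```

```bash
python3 -m jog '[[0.7,0.2,3,0,0,0.035,-1],[0.7,0.2,6.5,0,0,0.035,-1],[0.7,0.2,9,0,0,0.035,-1],[0.7,0.2,10,0,0,0.035,-1],[0.7,0.2,10,0,0,0.035,-1],[0.7,0.2,10,0,0,0.035,-1]]'
python3 - <<'E'
from h import *
c=cap('wrist','w2.png')
go([.5405,.2906,.077],Rt(67))
E
```

```text
time_s: 2.7
tcp_pos: [0.5448, 0.2895, 0.1515]
ee_rot: [2.62, 1.733, 0.001]
contact_force: [0.1, 0.3, 0.5]
grip_width: 0.0857
grasp_force: 0.0
shift cm [-0.17 -0.52  7.58] turn [ 0.003 -0.003 -0.   ]
```

View pics/w2.png

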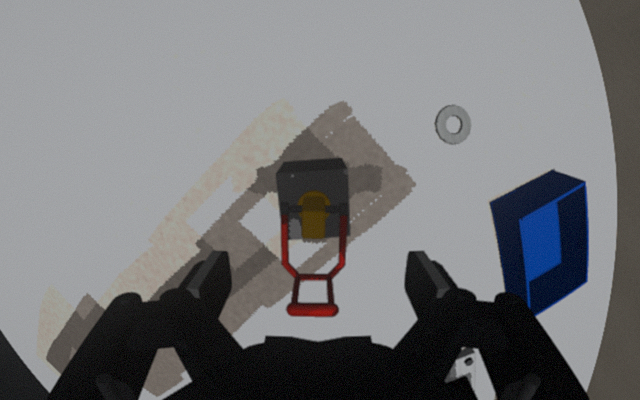

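The pin is centred between the fingers to within about 2 mm (head at u≈313, midline at 317). The TCP reading is noisy, so I'll average several.

```bash
cat >> h.py <<'E'
def avg(n=6):
    P=[];Q=[];F=[]
    for i in range(n):
        c=viewer.capture('wrist'); s=arm.sense(); P.append(s['tcp_pos']);Q.append(s['ee_rot']);F.append(s['contact_force'])
    Rm=Ro.from_rotvec(Q).mean(); print('tcp',np.mean(P,0).round(4),'sd',np.std(P,0).round(4),'yaw',np.degrees(np.arctan2(*Rm.as_matrix()[[1,0],0])).round(2),'F',np.mean(F,0).round(2),'rot',Rm.as_rotvec().round(4))
    return c,np.mean(P,0),Rm
E
python3 - <<'E'
from h import *
c,p,Rm=avg(); t=c['img']; h=cv2.cvtColor(t,cv2.COLOR_RGB2HSV)
B=np.zeros((400,640),bool);B[130:325,260:370]=1
yel=B&(h[...,0]>18)&(h[...,0]<36)&(h[...,1]>120); red=B&((h[...,0]<8)|(h[...,0]>172))&(h[...,1]>120)
P=wdepth(c,yel); top=P[(P[:,2]>.101)]; r=cv2.minAreaRect(top[:,:2].astype(np.float32)); print('yel',len(top),top.mean(0),r)
q=wdepth(c,red); q=q[q[:,2]>.112]; rt=cv2.minAreaRect(q[:,:2].astype(np.float32)); print('tab',rt)
d=np.array(r[0])-rt[0]; print('yaw',np.degrees(np.arctan2(d[1],d[0])),np.linalg.norm(d))
P=wdepth(c,B); st=P[(P[:,2]>.055)&(P[:,2]<.065)]; print('stand',cv2.minAreaRect(st[:,:2].astype(np.float32)))
print('tool-frame cm',Rm.inv().apply(np.r_[r[0],.077]-p)*100)
E
```

```text
tcp [0.5457 0.2904 0.1528] sd [0.0004 0.0001 0.0006] yaw 67.01 F [ 0.04  0.35 -0.05] rot [2.6187 1.7336 0.0064]
yel 625 [0.54133186 0.29130646 0.10340976] ((0.5408663749694824, 0.29049718379974365), (0.019931992515921593, 0.015344684012234211), 67.44966125488281)
tab ((0.5192719101905823, 0.24157419800758362), (0.008328108116984367, 0.03316144272685051), 66.30826568603516)
yaw 66.18347505917994 0.05347690574357357
stand ((0.5409029722213745, 0.29009556770324707), (0.05697334185242653, 0.056313470005989075), 70.4493408203125)
tool-frame cm [-0.20140342 -0.46977952  7.57718871]
```

```bash
python3 -m jog '[[-0.2,-0.45,2,0,0,0,-1],[-0.2,-0.45,4,0,0,0,-1],[-0.2,-0.45,6,0,0,0,-1],[-0.2,-0.45,7.4,0,0,0,-1],[-0.2,-0.45,7.4,0,0,0,-1],[-0.2,-0.45,7.4,0,0,0,0],[-0.2,-0.45,7.4,0,0,0,0],[-0.2,-0.45,7.4,0,0,0,0]]' 60
python3 -c "
from h import *
avg(4)"
```

```text
time_s: 3.72
tcp_pos: [0.5407, 0.2905, 0.0782]
ee_rot: [2.619, 1.734, 0.005]
contact_force: [0.2, -0.1, 0.8]
grip_width: 0.0516
grasp_force: 0.0
tcp [0.5403 0.2904 0.0778] sd [0.0002 0.0001 0.0003] yaw 67.03 F [ 0.18  0.01 -0.49] rot [2.6188 1.7342 0.004 ]
```

```bash
python3 -m jog '[[0,0,0,0,0,0,0.4],[0,0,0,0,0,0,1],[0,0,0,0,0,0,1],[0,0,0,0,0,0,1],[0,0,0,0,0,0,1],[0,0,0,0,0,0,1],[0,0,0,0,0,0,1]]' 60
python3 -c "
from h import *
avg(4)"
```

```text
time_s: 4.5
tcp_pos: [0.5401, 0.29, 0.0768]
ee_rot: [2.619, 1.734, 0.002]
contact_force: [2.9, -1.1, 1.0]
grip_width: 0.0152
grasp_force: 59.8
tcp [0.5401 0.29   0.0768] sd [0. 0. 0.] yaw 67.02 F [ 2.75 -1.6   1.95] rot [2.6187e+00 1.7340e+00 2.4000e-03]
```

```bash
python3 -m jog '[[0,0,-1,0,0,0,1],[0,0,-3,0,0,0,1],[0,0,-6,0,0,0,1],[0,0,-9,0,0,0,1],[0,0,-12,0,0,0,1],[0,0,-15,0,0,0,1],[0,0,-16.5,0,0,0,1],[0,0,-16.5,0,0,0,1],[0,0,-16.5,0,0,0,1]]'
python3 - <<'E'
from h import *
avg(4); cap('wrist','w3.png')
# fixture estimate from stored views
go([.590,-.02,.255],Rt(84.7)); go([.592,-.155,.255],Rt(84.7))
E
```

```text
time_s: 5.45
tcp_pos: [0.5382, 0.2902, 0.2406]
ee_rot: [-2.618, -1.734, 0.002]
contact_force: [-0.8, -0.2, -2.7]
grip_width: 0.0149
grasp_force: 60.3
tcp [0.5373 0.2896 0.2382] sd [0.0001 0.0001 0.0004] yaw 67.04 F [-0.07  0.25 -3.05] rot [-2.6177 -1.7337  0.0091]
shift cm [-26.47  16.89  -1.63] turn [-0.005  0.003 -0.308]
shift cm [-38.82  22.34  -1.61] turn [-0.005  0.003 -0.308]
```

View pics/w3.png

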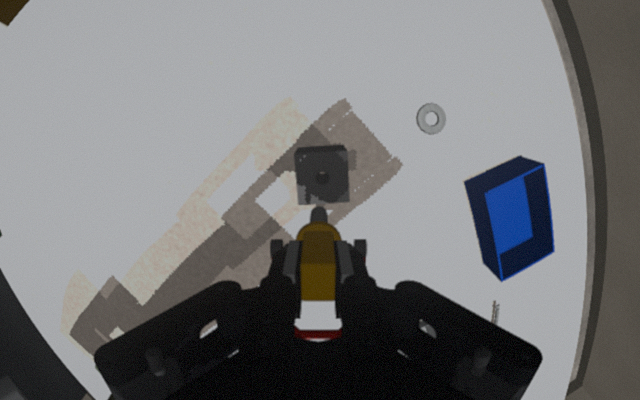

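Pin held, at (318,250), and the empty stand hole is visible at (322,178). Carrying it to just beyond the bar hole at a safe height.

```bash
python3 -m jog '[[-2,1.1,0,0,0,-0.02,1],[-5,2.8,0,0,0,-0.06,1],[-8.4,4.7,0,0,0,-0.1,1],[-11.8,6.6,0,0,0,-0.14,1],[-15.2,8.5,0,0,0,-0.18,1],[-18.6,10.4,0,0,0,-0.22,1],[-22,12.3,0,0,0,-0.26,1],[-25.4,14.2,0,0,0,-0.3,1],[-28.8,16.1,0,0,0,-0.308,1],[-32.2,18,0,0,0,-0.308,1],[-35.5,19.9,0,0,0,-0.308,1],[-38,21.4,0,0,0,-0.308,1]]'
python3 -m jog '[[-1.5,0.8,0,0,0,0,1],[-2,1.2,0,0,0,0,1],[-2,1.2,0,0,0,0,1],[-2,1.2,0,0,0,0,1]]'
python3 - <<'E'
from h import *
c,p,Rm=avg(4); c=cap('wrist','w4.png'); 
P=wdepth(c,np.ones((400,640),bool)); 
def sel(nm,lo,hi,box):
    m=(P[:,2]>lo)&(P[:,2]<hi)&(P[:,0]>box[0])&(P[:,0]<box[1])&(P[:,1]>box[2])&(P[:,1]<box[3]); q=P[m]; print(nm,len(q),q[:,2].mean(),cv2.minAreaRect(q[:,:2].astype(np.float32)))
sel('clamp',.124,.134,(.55,.65,-.12,-.02)); sel('bar',.107,.117,(.565,.625,-.2,-.105))
E
```

```text
time_s: 6.7
tcp_pos: [0.5872, -0.1464, 0.2399]
ee_rot: [-2.323, -2.113, 0.002]
contact_force: [0.6, 0.2, -1.6]
grip_width: 0.015
grasp_force: 60.2
time_s: 7.03
tcp_pos: [0.5976, -0.1634, 0.2402]
ee_rot: [-2.32, -2.114, 0.0]
contact_force: [0.0, 0.6, -2.5]
grip_width: 0.0154
grasp_force: 60.2
tcp [ 0.5978 -0.1627  0.2409] sd [0.0001 0.0001 0.0003] yaw 84.77 F [ 0.15  0.01 -2.25] rot [-2.3194e+00 -2.1169e+00  1.0000e-04]
clamp 5584 0.12950067554836026 ((0.5978636741638184, -0.06911289691925049), (0.06014857813715935, 0.07005587220191956), 84.34976196289062)
bar 2140 0.11146782470926705 ((0.5911669731140137, -0.13948625326156616), (0.0695568397641182, 0.027563130483031273), 84.74702453613281)
```

View pics/w4.png

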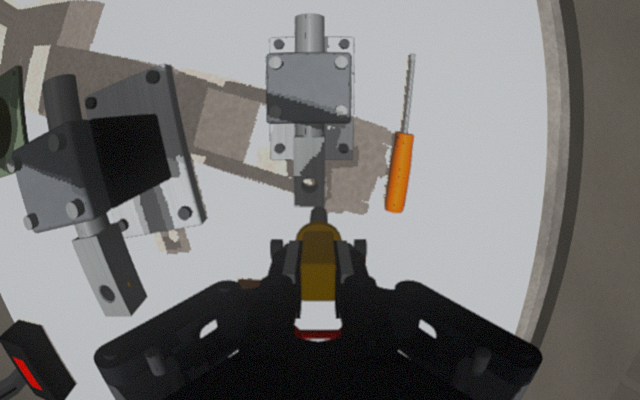

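The hole is visible at (308,185) on the bar, with the held pin tip at (319,212). Locating the hole precisely.

```bash
python3 - <<'E'
from h import *
c=cap('wrist'); g=cv2.cvtColor(c['img'],cv2.COLOR_RGB2GRAY)
print(g[172:198,296:322:1])
u0=wplane(c,[[308,185],[301,185],[316,185],[308,178],[308,192],[308,205]],.112); print(u0.round(4))
P=np.zeros((400,640,3)); m=c['depth']>0; P[m]=wdepth(c,np.ones_like(m))
print((P[172:198,296:322,2]*1000).round().astype(int))
E
```

```text
[[139 140 144 142 134 113  86  69  71  66  71  70  71  73  69  68  63  70
   66  68  71  68  72  72  70  68]
 [141 141 144 133 112  87  71  68  66  69  69  63  71  71  68  71  67  63
   68  66  68  69  69  68  70  72]
 [139 141 133 116  85  70  68  68  65  72  69  70  67  69  70  73  71  67
   69  72  69  70  71  72  68  67]
 [125 124 111  87  68  70  69  68  71  67  68  67  68  70  72  68  70  67
   69  67  69  71  69  69  74  72]
 [ 85  83  80  72  74  71  68  71  69  64  69  69  68  69  68  68  67  65
   66  67  70  66  65  69  70  71]
 [ 73  70  69  69  70  70  69  65  62  66  68  71  73  78  71  70  67  65
   67  67  71  70  70  72  67  69]
 [ 67  70  73  70  69  70  71  74  81  89  97 101 100 100  95  89  82  77
   65  68  68  74  71  67  71  67]
 [ 70  72  70  70  76  72  75 106 132 151 151 148 151 151 137 110  93  89
   78  67  67  72  70  69  71  70]
 [ 68  70  71  73  69  67  84 134 172 182 186 186 182 177 162 115 101 102
   87  68  63  70  68  72  70  69]
 [ 71  69  73  71  70  64  72 135 179 194 193 188 189 184 167 117 100  98
   86  65  60  67  70  67  71  68]
 [ 67  72 
[... 4032 characters left out ...]
05 109 110
  111 111 112 112 112 111 112 112]
 [111 112 111 112 112 113 111 112 112 112 110 109 110 111 110 111 111 111
  112 112 112 112 113 112 111 113]
 [112 112 111 111 113 111 111 111 112 111 112 111 110 111 111 112 113 112
  112 112 112 112 112 113 111 112]
 [112 112 111 112 111 112 111 112 111 111 111 112 112 111 112 112 111 111
  112 111 111 112 112 113 111 112]
 [110 111 112 113 111 111 112 112 112 111 112 112 111 111 111 111 110 112
  112 111 110 112 111 111 113 111]
 [113 112 111 111 111 112 112 113 112 112 112 112 112 112 112 113 113 113
  111 112 111 112 112 112 111 112]
 [112 111 111 111 111 112 112 112 110 113 112 112 113 112 112 112 111 112
  111 112 112 111 112 111 112 112]]
```

```bash
python3 - <<'E'
from h import *
c,p,Rm=avg(3); print(Rm.inv().apply(np.array([.5894,-.1558,.187])-p)*100, (Rm.inv()*Rt(84.65)).as_rotvec())
E
```

```text
tcp [ 0.5981 -0.1636  0.2415] sd [0.     0.0002 0.    ] yaw 84.73 F [-0.35 -0.3  -2.37] rot [2.3210e+00 2.1169e+00 2.0000e-04]
[ 0.70097942 -0.93700181  5.44800173] [2.12317193e-04 2.35232291e-05 1.46024498e-03]
```

```bash
python3 -m jog '[[0.3,-0.4,0,0,0,0,1],[0.7,-0.94,0,0,0,0,1],[0.7,-0.94,1.5,0,0,0,1],[0.7,-0.94,3,0,0,0,1],[0.7,-0.94,4.5,0,0,0,1],[0.7,-0.94,5.4,0,0,0,1],[0.7,-0.94,5.4,0,0,0,1],[0.7,-0.94,5.4,0,0,0,1]]'
python3 - <<'E'
from h import *
c,p,Rm=avg(3); print(Rm.inv().apply(np.array([.5894,-.1558,.1788])-p)*100)
E
```

```text
time_s: 8.15
tcp_pos: [0.5888, -0.1562, 0.1869]
ee_rot: [-2.321, -2.115, 0.001]
contact_force: [0.3, -0.4, -1.6]
grip_width: 0.0147
grasp_force: 60.2
tcp [ 0.5899 -0.1568  0.1884] sd [0.0002 0.0001 0.0003] yaw 84.67 F [ 0.19 -0.28 -1.41] rot [2.3211e+00 2.1147e+00 1.3000e-03]
[ 0.09188112 -0.0638728   0.96096718]
```

```bash
python3 -m jog '[[0.08,-0.06,0.3,0,0,0,1],[0.08,-0.06,0.6,0,0,0,1],[0.08,-0.06,0.8,0,0,0,1],[0.08,-0.06,0.9,0,0,0,1],[0.08,-0.06,1.0,0,0,0,1],[0.08,-0.06,1.1,0,0,0,1],[0.08,-0.06,1.2,0,0,0,1],[0.08,-0.06,1.2,0,0,0,1]]'
python3 -c "
from h import *
avg(2)"
```

```text
time_s: 8.97
tcp_pos: [0.589, -0.1559, 0.1752]
ee_rot: [2.322, 2.115, 0.0]
contact_force: [0.4, -1.4, -2.4]
grip_width: 0.015
grasp_force: 60.2
tcp [ 0.589  -0.1559  0.1753] sd [0. 0. 0.] yaw 84.67 F [ 0.75 -0.54 -2.43] rot [2.3219e+00 2.1154e+00 3.0000e-04]
```

The tip has entered the hole with no vertical force. Going deeper.

```bash
python3 -m jog '[[0,0,0.1,0,0,0,1],[0,0,0.2,0,0,0,1],[0,0,0.3,0,0,0,1],[0,0,0.4,0,0,0,1],[0,0,0.5,0,0,0,1],[0,0,0.6,0,0,0,1]]'; python3 -m jog '[[0,0,0.15,0,0,0,1],[0,0,0.3,0,0,0,1],[0,0,0.45,0,0,0,1],[0,0,0.6,0,0,0,1],[0,0,0.6,0,0,0,1]]'
```

```text
time_s: 9.57
tcp_pos: [0.5891, -0.1559, 0.1694]
ee_rot: [2.322, 2.115, 0.0]
contact_force: [1.2, -0.5, -0.2]
grip_width: 0.0152
grasp_force: 60.3
time_s: 9.98
tcp_pos: [0.589, -0.1559, 0.1631]
ee_rot: [2.322, 2.115, 0.0]
contact_force: [2.2, -2.2, -1.2]
grip_width: 0.0148
grasp_force: 60.2
```

```bash
python3 -m jog '[[0,0,0.15,0,0,0,1],[0,0,0.3,0,0,0,1],[0,0,0.45,0,0,0,1],[0,0,0.6,0,0,0,1],[0,0,0.8,0,0,0,1],[0,0,1.0,0,0,0,1]]';python3 -m jog '[[0,0,0.2,0,0,0,1],[0,0,0.4,0,0,0,1],[0,0,0.6,0,0,0,1],[0,0,0.8,0,0,0,1],[0,0,1.0,0,0,0,1]]'
```

```text
time_s: 10.48
tcp_pos: [0.589, -0.1559, 0.1534]
ee_rot: [2.322, 2.115, 0.0]
contact_force: [0.8, -0.8, 1.5]
grip_width: 0.0149
grasp_force: 60.7
time_s: 10.9
tcp_pos: [0.5891, -0.1559, 0.1433]
ee_rot: [2.322, 2.115, 0.0]
contact_force: [1.9, -2.1, 1.5]
grip_width: 0.0152
grasp_force: 60.8
```

```bash
python3 -m jog '[[0,0,0.2,0,0,0,1],[0,0,0.4,0,0,0,1],[0,0,0.6,0,0,0,1],[0,0,0.8,0,0,0,1],[0,0,1.0,0,0,0,1]]';python3 -m jog '[[0,0,0.1,0,0,0,1],[0,0,0.2,0,0,0,1],[0,0,0.3,0,0,0,1],[0,0,0.4,0,0,0,1]]'
```

```text
time_s: 11.32
tcp_pos: [0.5891, -0.1558, 0.1333]
ee_rot: [2.322, 2.115, 0.001]
contact_force: [1.2, -2.6, 2.0]
grip_width: 0.0148
grasp_force: 60.8
time_s: 11.65
tcp_pos: [0.5891, -0.1558, 0.1294]
ee_rot: [2.322, 2.115, 0.001]
contact_force: [2.5, -2.6, 1.9]
grip_width: 0.0147
grasp_force: 60.7
```

```bash
python3 -m jog '[[0,0,0.05,0,0,0,1],[0,0,0.1,0,0,0,1]]';python3 -m jog '[[0,0,0.05,0,0,0,1],[0,0,0.08,0,0,0,1]]'
```

```text
time_s: 11.82
tcp_pos: [0.5892, -0.1558, 0.1288]
ee_rot: [2.322, 2.115, 0.001]
contact_force: [3.4, -1.5, 5.9]
grip_width: 0.015
grasp_force: 61.3
time_s: 11.98
tcp_pos: [0.5892, -0.1558, 0.1287]
ee_rot: [2.322, 2.115, 0.001]
contact_force: [-0.1, -1.6, 8.2]
grip_width: 0.0151
grasp_force: 61.7
```

Seated: z stalls at .1287 while the force rises. I'll open, lift off and check.

```bash
python3 -m jog '[[0,0,0.05,0,0,0,1],[0,0,0.05,0,0,0,1],[0,0,0,0,0,0,0.4],[0,0,-0.05,0,0,0,0.3],[0,0,-0.05,0,0,0,0.3],[0,0,-0.05,0,0,0,0.3],[0,0,-0.05,0,0,0,0.3]]' 
python3 -m jog '[[0,0,-1,0,0,0,0.3],[0,0,-3,0,0,0,0.3],[0,0,-6,0,0,0,0.3],[0,0,-9,0,0,0,0.3],[0,0,-12,0,0,0,0.3],[0,0,-12,0,0,0,1],[0,0,-12,0,0,0,1],[0,0,-12,0,0,0,1]]' 
python3 - <<'E'
from h import *
c,p,Rm=avg(3); t=c['img']; h=cv2.cvtColor(t,cv2.COLOR_RGB2HSV)
P=np.zeros((400,640,3)); P[c['depth']>0]=wdepth(c,np.ones((400,640),bool))
near=(abs(P[...,0]-.585)<.1)&(abs(P[...,1]+.18)<.1)&(P[...,2]>.03)
yel=near&(h[...,0]>18)&(h[...,0]<36)&(h[...,1]>120); red=near&((h[...,0]<8)|(h[...,0]>172))&(h[...,1]>120)
q=P[yel]; print('yel',len(q),np.percentile(q,[2,50,98],0).round(4).tolist()); T=q[q[:,2]>.15]
if len(T)>4: print(T.mean(0),cv2.minAreaRect(T[:,:2].astype(np.float32)))
q=P[red]; print('red',len(q)); T=q[q[:,2]>.165]
if len(T)>4: print('tab',T.mean(0),cv2.minAreaRect(T[:,:2].astype(np.float32)))
cv2.imwrite('pics/w5.png',cv2.cvtColor(t,cv2.COLOR_RGB2BGR)); s=cap('side')['img']
cv2.imwrite('pics/s5.png',cv2.cvtColor(np.vstack([cv2.resize(t[100:380,180:460],(400,400)),cv2.resize(s[150:250,270:370],(400,400))]).reshape(2,400,400,3).transpose(1,0,2,3).reshape(400,800,3),cv2.COLOR_RGB2BGR))
E
```

```text
time_s: 12.57
tcp_pos: [0.5879, -0.1552, 0.127]
ee_rot: [-2.32, -2.114, 0.001]
contact_force: [0.2, 0.1, -0.2]
grip_width: 0.0297
grasp_force: 0.0
time_s: 13.23
tcp_pos: [0.5885, -0.1556, 0.248]
ee_rot: [-2.322, -2.115, 0.0]
contact_force: [0.6, 0.9, -0.9]
grip_width: 0.0002
grasp_force: 0.0
tcp [ 0.5878 -0.1553  0.2463] sd [0.0001 0.     0.0004] yaw 84.67 F [ 0.07  0.19 -0.38] rot [-2.3200e+00 -2.1136e+00  2.2000e-03]
yel 1089 [[0.5635, -0.1632, 0.1161], [0.5901, -0.1467, 0.1557], [0.637, -0.1347, 0.3472]]
[ 0.59258936 -0.14882652  0.23845222] ((0.5975088477134705, -0.15001140534877777), (0.029082849621772766, 0.10164522379636765), 84.54402923583984)
red 784
tab [ 0.59508434 -0.14255095  0.33558538] ((0.5990005731582642, -0.1498013436794281), (0.028677482157945633, 0.09388384222984314), 83.76395416259766)
```

View pics/s5.png

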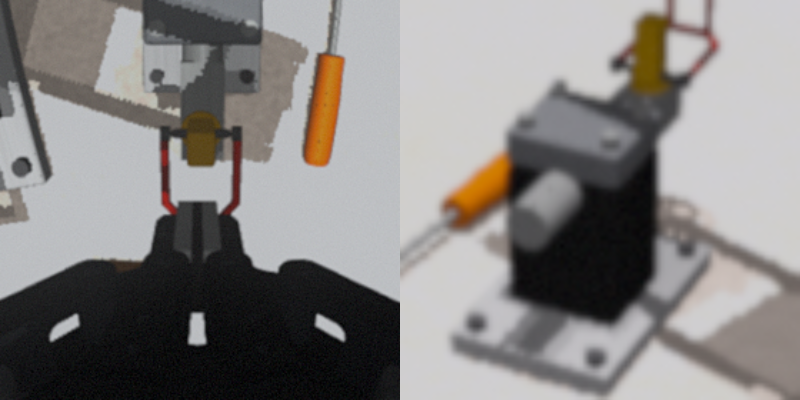

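The pin is home: the collar is on the bar, the head top is at about .156, and the ring is level over the free end. Next I press the tab from above.

```bash
cat >> h.py <<'E'
H=np.array([.589,-.1558,.120]); XF=np.array([-.0929,-.9957,0]); YF=np.array([.9957,-.0929,0])
def fx(x,z): return H+XF*x/1000+[0,0,z/1000]   # mm rel. to hinge, along bar / up
def tilt(phi): return Rt(84.67,-phi*YF) # check sign
E
python3 - <<'E'
from h import *
for f in(40,): print(tilt(f).apply([0,0,1]), 'want', (-XF*.643).round(3))
go(fx(67,80)); go(fx(67,60)); go(fx(67,-22))
E
```

```text
[-0.05971472 -0.64002099 -0.76603347] want [ 0.06  0.64 -0.  ]
shift cm [-6.75  0.14  4.59] turn 0
shift cm [-6.75  0.15  6.59] turn 0
shift cm [-6.76  0.18 14.79] turn 0
```

```bash
sed -i 's/Rt(84.67,-phi\*YF)/Rt(84.67,phi*YF)/' h.py
python3 -m jog '[[-3,0.1,0,0,0,0,1],[-5.5,0.15,0,0,0,0,1],[-6.75,0.15,2,0,0,0,1],[-6.75,0.15,4.5,0,0,0,1],[-6.75,0.15,6,0,0,0,1],[-6.75,0.15,6.7,0,0,0,1],[-6.75,0.15,7.4,0,0,0,1],[-6.75,0.15,8,0,0,0,1]]'
python3 -m jog '[[0,0,0.6,0,0,0,1],[0,0,1.2,0,0,0,1],[0,0,1.8,0,0,0,1],[0,0,2.4,0,0,0,1],[0,0,3,0,0,0,1]]'
python3 -m jog '[[0,0,0.6,0,0,0,1],[0,0,1.2,0,0,0,1],[0,0,1.8,0,0,0,1],[0,0,2.4,0,0,0,1],[0,0,3,0,0,0,1],[0,0,3.5,0,0,0,1]]'
python3 - <<'E'
from h import *
avg(2); s=cap('side'); h=cv2.cvtColor(s['img'],cv2.COLOR_RGB2HSV); P=pts(s)
red=((h[...,0]<8)|(h[...,0]>172))&(h[...,1]>120)&(s['depth']>0)&(abs(P[...,0]-.585)<.06)&(abs(P[...,1]+.2)<.1)
q=P[red]-H; print(len(q),np.stack([q@XF,q@YF,q[:,2]],1)[::max(1,len(q)//25)].round(3).tolist())
E
```

```text
time_s: 14.1
tcp_pos: [0.5851, -0.2266, 0.1697]
ee_rot: [2.317, 2.111, -0.005]
contact_force: [-1.1, -10.7, 8.5]
grip_width: -0.0
grasp_force: 6.5
time_s: 14.52
tcp_pos: [0.5895, -0.2375, 0.1469]
ee_rot: [2.299, 2.093, -0.013]
contact_force: [-1.0, -28.8, 11.3]
grip_width: 0.0002
grasp_force: 14.3
time_s: 15.02
tcp_pos: [0.586, -0.2276, 0.1058]
ee_rot: [2.32, 2.107, 0.002]
contact_force: [-0.7, 0.7, -0.5]
grip_width: -0.0001
grasp_force: 0.1
tcp [ 0.584  -0.2238  0.1029] sd [0.0003 0.0008 0.0003] yaw 84.58 F [-0.55  0.67 -0.83] rot [-2.3239e+00 -2.1138e+00 -1.0000e-03]
7 [[0.071, 0.015, -0.019], [0.012, -0.022, -0.023], [0.018, -0.02, -0.029], [0.036, -0.009, -0.043], [0.021, -0.018, -0.033], [0.037, -0.006, -0.047], [0.027, -0.013, -0.04]]
```

```bash
python3 - <<'E'
from h import *
for n in('side','top'):
    s=cap(n); h=cv2.cvtColor(s['img'],cv2.COLOR_RGB2HSV); P=pts(s)
    near=(s['depth']>0)&(abs(P[...,0]-.585)<.06)&(abs(P[...,1]+.2)<.1)
    for nm,m in(('red',((h[...,0]<8)|(h[...,0]>172))&(h[...,1]>100)),('yel',(h[...,0]>18)&(h[...,0]<36)&(h[...,1]>120))):
        q=P[near&m]-H; q=np.stack([q@XF,q@YF,q[:,2]],1)
        if len(q): print(n,nm,len(q),np.percentile(q,[3,50,97],0).round(4).tolist())
p=arm.sense()
go(fx(67,10)); go(fx(105,10),tilt(40)); go(fx(105,-10),tilt(40))
E
```

```text
side red 14 [[0.0057, -0.0243, -0.0449], [0.0294, -0.0109, -0.0306], [0.0694, 0.0154, -0.0089]]
side yel 128 [[-0.0128, -0.011, -0.0042], [-0.0083, -0.005, 0.0163], [0.0038, 0.0039, 0.0365]]
top yel 29 [[-0.008, -0.0057, 0.0295], [0.0003, -0.0005, 0.0376], [0.0077, 0.0048, 0.0398]]
shift cm [-0.07 -0.13 -2.71] turn 0
shift cm [-3.87 -0.14 -2.72] turn [-0.001  0.697  0.001]
shift cm [-3.88 -0.14 -0.72] turn [-0.001  0.697  0.001]
```

```bash
python3 -m jog '[[0,0,-3,0,0,0,1],[0,0,-6,0,0,0,1],[0,0,-9,0,0,0,1],[0,0,-12,0,0,0,1],[0,0,-13,0,0,0,1],[0,0,-13,0,0,0,1],[0,0,-13,0,0,0,1]]'
python3 - <<'E'
from h import *
c,p,Rm=avg(3); t=c['img']; h=cv2.cvtColor(t,cv2.COLOR_RGB2HSV); P=np.zeros((400,640,3)); P[c['depth']>0]=wdepth(c,np.ones((400,640),bool))
P=P-H; P=np.stack([P@XF,P@YF,P[...,2]],-1)
near=(abs(P[...,0]-.03)<.08)&(abs(P[...,1])<.05)&(P[...,2]>-.1)&(P[...,2]<.06)
for nm,m in(('red',((h[...,0]<8)|(h[...,0]>172))&(h[...,1]>100)),('yel',(h[...,0]>18)&(h[...,0]<36)&(h[...,1]>120))):
    q=P[near&m]; print(nm,len(q),np.percentile(q,[3,25,50,75,97],0).round(4).tolist())
    if nm=='yel': print('top',np.median(q[q[:,2]>.03],0),'collar',np.median(q[q[:,2]<.01],0))
print('bar z',np.median(P[(abs(P[...,1])<.01)&(P[...,0]>-.045)&(P[...,0]<-.02)],0))
cv2.imwrite('pics/w6.png',cv2.cvtColor(cv2.resize(t[60:360,180:480],(600,600)),cv2.COLOR_RGB2BGR))
E
```

```text
time_s: 15.85
tcp_pos: [0.5842, -0.2223, 0.2329]
ee_rot: [2.321, 2.117, 0.0]
contact_force: [-0.4, 0.6, -0.4]
grip_width: 0.0003
grasp_force: 0.0
tcp [ 0.5829 -0.222   0.2305] sd [0.0003 0.     0.0005] yaw 84.71 F [-0.1  -0.05 -0.41] rot [-2.3186e+00 -2.1137e+00  2.1000e-03]
red 998 [[0.0083, -0.0212, -0.0474], [0.0286, -0.0057, -0.041], [0.0449, 0.0066, -0.0279], [0.0684, 0.0191, -0.0186], [0.0741, 0.0249, -0.0091]]
yel 694 [[-0.011, -0.0093, -0.0037], [-0.0059, -0.0044, 0.0348], [-0.0003, -0.0009, 0.0356], [0.0046, 0.0032, 0.0361], [0.0089, 0.0095, 0.0371]]
top [ 0.00039965 -0.00093746  0.03570027] collar [-0.00770985  0.00054782 -0.00307113]
bar z [-0.03224851  0.00051758 -0.00833857]
```

View pics/w6.png

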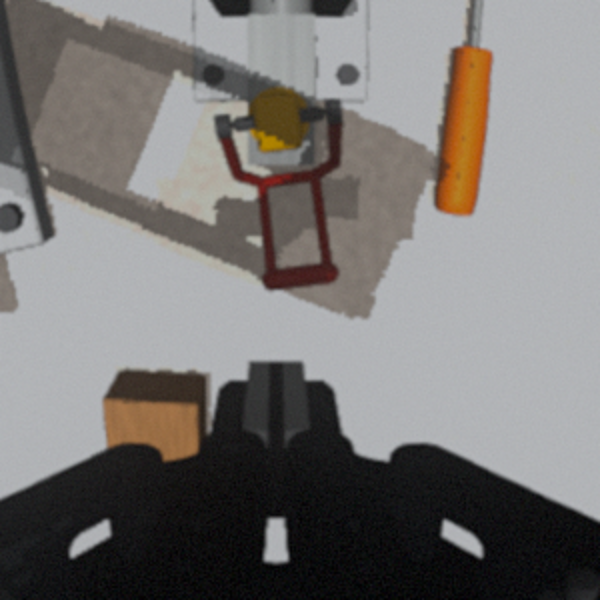

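The pin is still home (head top 44 mm above the bar). The ring is swung about 55° down and the pin has yawed slightly (tab at (300,275), hinge at (280,120)). Measuring it for the final push.

```bash
python3 - <<'E'
from h import *
c,p,Rm=avg(2); t=c['img']; h=cv2.cvtColor(t,cv2.COLOR_RGB2HSV); P=np.zeros((400,640,3)); P[c['depth']>0]=wdepth(c,np.ones((400,640),bool))
P=P-H; P=np.stack([P@XF,P@YF,P[...,2]],-1)
red=(abs(P[...,0]-.03)<.08)&(abs(P[...,1])<.05)&(P[...,2]>-.1)&(P[...,2]<.06)&((h[...,0]<8)|(h[...,0]>172))&(h[...,1]>100)
q=P[red]; tab=q[q[:,0]>.0665]; r=cv2.minAreaRect(tab[:,:2].astype(np.float32)); print('tab',tab.mean(0),r)
cr=q[(q[:,2]<-.043)]; print('cross',cr.mean(0)); 
go(fx(110,20),tilt(40)); go(fx(100,-20),tilt(40))
E
```

```text
tcp [ 0.5829 -0.2223  0.2302] sd [0.0001 0.0001 0.0002] yaw 84.68 F [-0.15 -0.04 -0.46] rot [-2.3188 -2.1129  0.0024]
tab [ 0.07082067  0.00889591 -0.01881507] ((0.07137855887413025, 0.009819267317652702), (0.009524227119982243, 0.03290287405252457), 0.4949849545955658)
cross [ 0.03055817  0.00411782 -0.04589338]
shift cm [-4.33  0.02  9.03] turn [-0.004  0.696 -0.001]
shift cm [-3.34  0.04 13.03] turn [-0.004  0.696 -0.001]
```

```bash
python3 -m jog '[[-1,0,1,0,0.1,0,1],[-2,0,2,0,0.2,0,1],[-3,0,3,0,0.3,0,1],[-4,0,4.5,0,0.4,0,1],[-4.3,0,6,0,0.5,0,1],[-4.3,0,7.5,0,0.6,0,1],[-4.3,0,9,0,0.7,0,1],[-4.3,0,9,0,0.7,0,1],[-4.3,0,9,0,0.7,0,1]]'
python3 - <<'E'
from h import *
c,p,Rm=avg(3); d=p-H; print('fix x,y,z mm',(np.array([d@XF,d@YF,d[2]])*1000).round(1),'axis',Rm.apply([0,0,1]).round(3))
D=np.array([-.643,-.766]); r=np.hypot(58,50)
for back,th in((25,59),(6,59),(0,59),(0,67),(0,75),(0,81),(0,87),(0,93),(0,99),(0,104),(-4,105)):
    a=np.arctan2(50,58)-np.radians(th); T=r*np.array([np.cos(a),np.sin(a)])-D*(5+back)
    print(th,back,T.round(1),(Rm.inv().apply(fx(*T)-p)*100).round(2))
E
```

```text
time_s: 16.85
tcp_pos: [0.5781, -0.2655, 0.1386]
ee_rot: [-1.908, -1.731, -0.694]
contact_force: [-0.2, -0.0, 0.6]
grip_width: -0.0003
grasp_force: 0.0
tcp [ 0.5805 -0.2656  0.1438] sd [0.0007 0.     0.0015] yaw 84.74 F [ 0.09 -0.46  1.02] rot [-1.9099 -1.7415 -0.6965]
fix x,y,z mm [110.1   1.7  23.8] axis [ 0.06   0.64  -0.766]
59 25 [92. -1.] [-0.21 -0.18  3.06]
59 6 [ 79.8 -15.5] [-0.21 -0.18  4.96]
59 0 [ 75.9 -20.1] [-0.21 -0.18  5.56]
67 0 [ 71.9 -30. ] [-0.54 -0.18  6.57]
75 0 [ 66.5 -39.3] [-0.72 -0.18  7.63]
81 0 [ 61.7 -45.6] [-0.76 -0.18  8.43]
87 0 [ 56.2 -51.5] [-0.71 -0.18  9.23]
93 0 [ 50.1 -56.7] [-0.58 -0.18 10.02]
99 0 [ 43.5 -61.3] [-0.37 -0.18 10.79]
104 0 [ 37.7 -64.5] [-0.14 -0.18 11.42]
105 -4 [ 33.9 -68.2] [-0.08 -0.18 11.94]
```

```bash
python3 -m jog '[[-0.2,-0.18,1.5,0,0,0,1],[-0.2,-0.18,3,0,0,0,1],[-0.2,-0.18,4.2,0,0,0,1],[-0.2,-0.18,5,0,0,0,1],[-0.3,-0.18,5.6,0,0,0,1],[-0.45,-0.18,6.2,0,0,0,1],[-0.55,-0.18,6.6,0,0,0,1],[-0.65,-0.18,7.1,0,0,0,1],[-0.72,-0.18,7.6,0,0,0,1],[-0.72,-0.18,7.6,0,0,0,1]]'
python3 - <<'E'
from h import *
c,p,Rm=avg(2); d=p-H; print('fix',(np.array([d@XF,d@YF,d[2]])*1000).round(1))
D=np.array([-.643,-.766]); r=np.hypot(58,50)
for back,th in((0,75),(0,81),(0,87),(0,93),(0,99),(0,104),(-4,105)):
    a=np.arctan2(50,58)-np.radians(th); T=r*np.array([np.cos(a),np.sin(a)])-D*(5+back)
    print(th,(Rm.inv().apply(fx(*T)-p)*100).round(2))
for n in('side','wrist'):
    s=cap(n); h=cv2.cvtColor(s['img'],cv2.COLOR_RGB2HSV)
    if n=='side': P=pts(s)
    else: P=np.zeros((400,640,3)); P[s['depth']>0]=wdepth(s,np.ones((400,640),bool))
    P=P-H; P=np.stack([P@XF,P@YF,P[...,2]],-1)
    m=(abs(P[...,0]-.03)<.08)&(abs(P[...,1])<.05)&(P[...,2]>-.1)&(P[...,2]<.06)&((h[...,0]<8)|(h[...,0]>172))&(h[...,1]>100)&(s['depth']>0)
    if m.sum(): print(n,m.sum(),np.percentile(P[m],[3,25,50,75,97],0).round(4).tolist())
E
```

```text
time_s: 17.83
tcp_pos: [0.5818, -0.2218, 0.0791]
ee_rot: [-1.909, -1.738, -0.696]
contact_force: [0.8, -0.1, 0.5]
grip_width: 0.0001
grasp_force: 0.0
tcp [ 0.5821 -0.2223  0.0797] sd [0.0001 0.0001 0.0002] yaw 84.63 F [ 0.19 -0.33 -0.51] rot [-1.9092 -1.7388 -0.6968]
fix [ 66.8  -0.7 -40.3]
75 [ 0.09  0.07 -0.06]
81 [0.05 0.07 0.74]
87 [0.09 0.07 1.54]
93 [0.22 0.07 2.34]
99 [0.43 0.07 3.11]
104 [0.66 0.07 3.73]
105 [0.71 0.07 4.26]
side 54 [[0.0027, -0.0255, -0.0544], [0.0054, -0.0231, -0.0471], [0.0108, -0.021, -0.041], [0.0297, -0.0087, -0.025], [0.0642, -0.0036, -0.0061]]
wrist 2979 [[0.0013, -0.0232, -0.0546], [0.01, -0.0093, -0.0497], [0.0161, 0.0115, -0.0433], [0.0468, 0.0198, -0.031], [0.0635, 0.0245, -0.0065]]
```

```bash
python3 -m jog '[[0.05,0.05,0.4,0,0,0,1],[0.05,0.05,0.75,0,0,0,1],[0.07,0.05,1.15,0,0,0,1],[0.09,0.05,1.55,0,0,0,1]]'
python3 -m jog '[[0.05,0,0.4,0,0,0,1],[0.13,0,0.8,0,0,0,1],[0.23,0,1.2,0,0,0,1],[0.34,0,1.6,0,0,0,1]]'
python3 -m jog '[[0.1,0,0.35,0,0,0,1],[0.23,0,0.6,0,0,0,1],[0.25,0,0.8,0,0,0,1]]'
```

```text
time_s: 18.37
tcp_pos: [0.5839, -0.212, 0.0687]
ee_rot: [-1.91, -1.74, -0.697]
contact_force: [-0.2, -1.6, -0.1]
grip_width: -0.0
grasp_force: 0.5
time_s: 18.7
tcp_pos: [0.5849, -0.1983, 0.0585]
ee_rot: [-1.909, -1.739, -0.697]
contact_force: [-0.0, 0.0, -0.0]
grip_width: 0.0001
grasp_force: 0.2
time_s: 18.95
tcp_pos: [0.5856, -0.1913, 0.0543]
ee_rot: [-1.909, -1.74, -0.697]
contact_force: [0.0, 0.1, -0.1]
grip_width: 0.0001
grasp_force: 0.3
```

```bash
python3 -m jog '[[0,0,-1,0,0,0,1],[0,0,-3,0,0,0,1],[0,0,-6,0,0,0,1],[0,0,-9,0,0,0,1],[0,0,-12,0,0,0,1],[0,0,-14,0,0,0,1],[0,0,-14,0,0,0,1],[0,0,-14,0,0,0,1]]'
python3 - <<'E'
from h import *
avg(2); im=[]
for n in('side','wrist'):
    s=cap(n); h=cv2.cvtColor(s['img'],cv2.COLOR_RGB2HSV)
    if n=='side': P=pts(s)
    else: P=np.zeros((400,640,3)); P[s['depth']>0]=wdepth(s,np.ones((400,640),bool))
    P=P-H; P=np.stack([P@XF,P@YF,P[...,2]],-1)
    near=(abs(P[...,0]-.03)<.08)&(abs(P[...,1])<.05)&(P[...,2]>-.1)&(P[...,2]<.06)&(s['depth']>0)
    m=near&((h[...,0]<8)|(h[...,0]>172))&(h[...,1]>100); y=near&(h[...,0]>18)&(h[...,0]<36)&(h[...,1]>120)
    v,u=np.nonzero(m|y); print(n,m.sum(),np.percentile(P[m],[2,25,50,75,98],0).round(4).tolist(),'head',np.median(P[y&(P[...,2]>.03)],0).round(4))
    q=P[m]; tab=q[q[:,0]>q[:,0].max()-.008]; print('tab',tab.mean(0).round(4),'low',q[q[:,2]<-.053].mean(0).round(4))
    cy,cx=int(v.mean()),int(u.mean()); k=60 if n=='side' else 110
    im.append(cv2.resize(s['img'][max(0,cy-k):cy+k,max(0,cx-k):cx+k],(400,400),interpolation=cv2.INTER_CUBIC))
cv2.imwrite('pics/end.png',cv2.cvtColor(np.hstack(im),cv2.COLOR_RGB2BGR))
E
```

```text
time_s: 19.62
tcp_pos: [0.5777, -0.2833, 0.1628]
ee_rot: [-1.913, -1.742, -0.698]
contact_force: [-0.2, 0.1, -0.1]
grip_width: 0.0002
grasp_force: 0.0
tcp [ 0.5769 -0.2812  0.1607] sd [0.0002 0.0005 0.0005] yaw 84.61 F [ 0.27  0.2  -0.6 ] rot [-1.9089 -1.7383 -0.6967]
side 44 [[-0.0148, -0.0273, -0.0682], [-0.0095, -0.0255, -0.0491], [-0.0035, -0.0238, -0.0294], [0.0005, -0.0183, -0.015], [0.0296, 0.0043, -0.004]] head [-0.0067 -0.0033  0.0352]
tab [ 0.0282  0.0007 -0.0662] low [ 0.0282  0.0007 -0.0662]
wrist 611 [[-0.0122, -0.0223, -0.0685], [0.0137, -0.0085, -0.0658], [0.0284, 0.0038, -0.0647], [0.0332, 0.0153, -0.062], [0.0371, 0.0214, -0.0191]] head [ 0.0043 -0.0009  0.0357]
tab [ 0.0337  0.0036 -0.0658] low [ 0.0268  0.0034 -0.0647]
```

View pics/end.png

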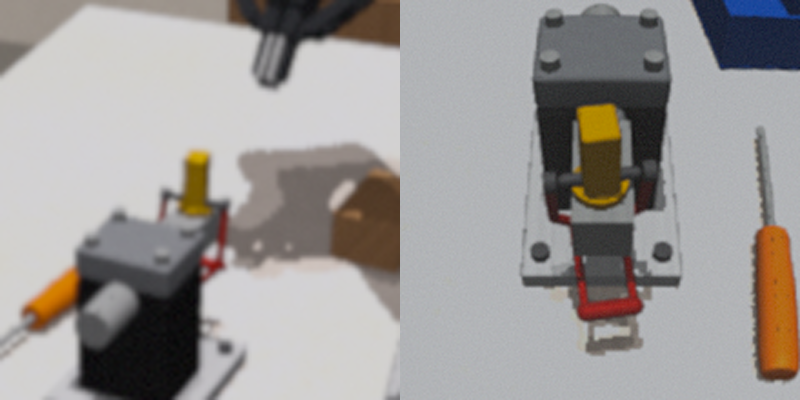

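The ring is past the pin's lower end: the tab sits at about (34,-67) mm from the hinge, so θ ≈ 1.8 rad and it is locked. The collar is home and the gripper is clear.

```bash
python3 -c "
from cell import hand_in
print(hand_in())"
```

```text
the job is handed in; nothing more can be done
None
```

The linch pin is fully home in the smaller fixture's bar, its ring is snapped past the pin's lower end (about 1.8 rad), nothing else was touched, and the job is handed in. One press on the tab peaked at about 31 N and left the pin turned roughly 6° from straight.

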